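Take the wire reel out through the top half of a split cabinet door

ROBOT

A 6-joint arm with a two-finger parallel gripper is mounted at the origin on the work surface. World frame = base frame: x ahead of the robot, y to its left, z up, the work surface at z = 0. Lengths are in m, angles in rad, forces in N, time in s.
With the tool pointing down it reaches from about 0.35 to 0.85 m from the base axis. Payload 8.1 kg.
Tool frame: the origin (TCP) lies on the centre line of the jaws, within the pads' length; the fingertips stand 14 mm ahead of it and the grasp point (between the pads) lies 5 mm behind it; z points along the fingers, y is the direction in which the jaws open and shut (so a half turn about z gives the same grasp; the last joint's range is limited). The gripper opens to 93 mm and grips with 3 to 60 N. Pads are 15 mm wide; open, the fingers measure 128 mm over their backs; the gripper's body (75 mm by 188 mm) begins 65 mm behind the grasp point.
Start: joints at [1.258, 0.13, 1.488, -0, 1.523, -0.085], TCP at [0.135, 0.585, 0.233] pointing down, gripper open.
Joint ranges: [-2.96, 2.96], [-0.89, 2.26], [0.02, 2.5], [-1.34, 4.48], [0, 2.73], [-2.66, 2.66]. Speed limits (rad/s): [2.39, 2.39, 2.79, 3.14, 3.14, 3.14].

INTERFACE

Orientations are given as a rotation vector (axis times angle).
In Python, from plant import robot gives the robot as it stands.
- The arm moves only by the tool jog_arm, never from a script. Its argument "steps" is a list of rows, each a list of 7 numbers: the closure, from 0 (fully open) to 1 (shut), then the shift along the tool's x, y, z in m, then the turn, a rotation vector about the tool's x, y, z in rad. In form: [[jaw, tx, ty, tz, rx, ry, rz], ...]. A call has 1 to 5 rows; each row is the pose to reach, as a shift and turn from the pose measured when the call began, along the tool's axes at that moment; what a row does not reach only later rows make up. A row lasts 1/8 s, in which the tool goes at most 62.5 mm and 10.7 degrees, less where a joint would pass 70% of its speed; a pose out of reach is approached as far as the arm can. A call with a gripper value outside its range is refused whole. The fingers move at their own pace and stop on an object; "force" is the grip in N (left out, the last holds). Time passes only in rows, so rows that repeat a pose let the fingers close. It gives the time, the measured TCP pose, the force and the opening at its end, in the units of the state.
- robot.read_state(): the state, without advancing time (a new reading comes with each control period).
- robot.read_camera(name): name is "side" or "top" or "wrist"; returns a dict with "image" (420x560x3 uint8, red, green, blue), "mtx" (3x3 intrinsics, pixels), "extrinsics" (4x4, takes a point from camera to world coordinates); the wrist camera has in their place "tool_from_camera" (4x4, takes a point from camera to tool coordinates, whose origin is the TCP and whose axes are the flange's). Camera axes: x right, y down, z forward; pixel columns grow to the right and rows downward; lengths in m; the calibration is good to about 2 mm. A picture is of the moment at which its call begins: read the wrist's pose just before it. There is no depth.
- robot.close_job(): hands the job in, once; it reports no verdict.
The state is a dict: "t": time; "q": joint angles; "dq": joint speeds; "joint_torque": joint torques, N m; "tool_pos": TCP position; "orientation": TCP orientation; "force": force on the tool from outside, world axes, zero at the start; "wrist_torque": the same for the moment, N m; "opening": finger opening in m.
Only numpy, scipy, OpenCV 4.12 (cv2) and the standard library are available. Lean on these libraries where they do the work, as an engineer would, in place of code of your own. Each camera call takes 0.05 s, during which the arm holds its last target.

TASK

Get the wire reel out of the bench wire cabinet for a changeover: draw back the bolt of the door's top half and swing that half wide open, about square to the cabinet front or further, while the bottom half stays shut and bolted. Then lift the reel up off its spindle and set it down gently, upright on the floor of the steel reel tray beside the reel already standing there, which must stay standing where it is. Leave the top half open for reloading.

Things in the scene. Friction and masses are not known exactly. Their poses are not given: they have to be found in the camera images.
- cabinet: Blue steel wire cabinet fixed to the bench, 212 deep (x), 275 wide (y), 221 mm high; origin: centre of its underside; z up. Its front faces its -x: a split door 220 mm wide, front faces at x = -112 mm, bottom half z 17 to 109, top half z 111 to 221 mm, both hinged at the -y side, bolted at the +y side. Side walls up to z 216 mm at y = +-114 mm. Clutter in front of it is under 80 mm high.
- hood (a point): Middle of the hood of the top half, 221 mm above the bench: a flat roof with a clear window (z 217 to 221 mm) fixed to the front panel, covering the inside from the front to cabinet x = +36 mm. It swings away with the top half, which leaves the reel open from above. Behind it a fixed roof (x 38 to 100 mm) with a brass gland up to z 250 mm. Axes turn with the top half.
- leaf_top (a joint): Hinge of the door's top half, rad: 0 shut, grows as it swings outwards (its free +y edge moves to the cabinet's -x), stop at 1.95. Friction about 0.12 N m: it stays where it is left. It cannot open while its bolt is shot.
- top_hinge (a point): Point on the upright hinge pin of the top half, at the height of its handle (cabinet x = -115.5, y = -111, z = 190 mm). It stays in place, but its axes turn with the top half: shut, they equal the cabinet's.
- top_handle (a point): Middle of the dark bow handle of the top half: a level bar 10 mm thick, 90 mm long, along this point's y, 45 mm in front of the panel (40 mm clear between bar and panel, open above and below), 190 mm above the bench, 31 mm below the hood's top, 89 mm along the leaf from the hinge line. Axes turn with the leaf: -x points away from the panel, +y to the free edge, z up.
- bolt_top (a joint): Slide of the top half's bolt, m: 0 fully shot, 0.032 fully drawn. As it is drawn, rod and knob move along the leaf towards the hinge (-y of the leaf). From about 0.015 the rod is clear of its staple on the cabinet frame. Friction 2.5 N, no spring: it stays where it is left.
- bolt_top_knob (a point): On the knob of the top half's bolt, 172 mm above the bench: a level stem 9 mm thick, square to the panel, with a 16 mm ball at its end. This point is on its axis, 48 mm in front of the panel; the ball ends at 60 mm. Rod and guides stand out at most 18 mm from the panel; farther out both sides of the stem are free. Moves with bolt and leaf; axes as the leaf's.
- leaf_low (a joint): Hinge of the door's bottom half, rad: 0 shut; it is to stay shut.
- bolt_low (a joint): Slide of the bottom half's bolt, m: 0 fully shot, grows as it is drawn; it is to stay shot.
- bolt_low_knob (a point): The same kind of knob on the bottom half's bolt, 110 mm below the other, 62 mm above the bench; not to be moved.
- spindle_tip (a point): Top end of the upright steel spindle inside the cabinet (cabinet x = -30, y = 0), 205 mm above the bench: a pin 16 mm in diameter and 80 mm long, on a round plate 68 mm across whose top is at z 125 mm. Axes as the cabinet's.
- reel: The reel on the spindle: copper-coloured wire between black flanges, 60 mm in diameter, 75 mm tall, wound level so that it is gripped as a plain cylinder; bore 22 mm; 0.3 to 0.55 kg. Origin: centre of its underside; z is its axis, up; its yaw means nothing. At the start it stands on the spindle's plate, its top 200 mm above the bench.
- tray: Open dark steel tray fixed on the bench to the right or left of the cabinet: 220 (its x) x 120 (its y) mm, walls 3 mm thick and 30 mm high, floor 3 mm thick. Origin: centre of its underside; z up. Its +x half is free.
- tray_reel: An identical reel standing upright in the tray's -x half, about 55 mm from the tray's middle; origin as the reel's. It must stay there.
Things that resemble listed ones, but are neither listed nor needed, are in the scene too. What is shaped like the tray_reel but pink or yellow is not meant.

How it is judged:
On the way, in this order (a step that is already met when the one before it is completed fails the run):
1. the bolt of the top half is drawn clear of its staple (by at least 15 mm) (value of joint bolt_top above 0.015 m), for 0.1 s.
2. the top half stands wide open (at least 1.4 rad) (value of joint leaf_top above 1.4 rad), for 0.2 s.
3. the reel has been lifted off: its underside is above the tip of the spindle (z of reel in the frame of spindle_tip above 0 m), for 0.1 s.
At the end, for the whole second after the job is handed in: The reel stands upright (within 0.1 rad) and at rest flat on the floor of the tray, inside its walls; the tray's own reel still stands upright (within 0.1 rad); the top half of the door is open by at least 1.35 rad; the bottom half is shut (under 0.03 rad) and its bolt shot (within 8 mm) (x of reel in the frame of tray between -0.085 and 0.085 m and y of reel in the frame of tray between -0.035 and 0.035 m and z of reel in the frame of tray below 0.007 m and angle between each of reel, tray_reel's own z axis and vertical below 0.1 rad and linear speed of reel below 0.02 m/s and value of joint leaf_top above 1.35 rad and value of joint leaf_low below 0.03 rad and value of joint bolt_low below 0.008 m); the robot touches nothing.
It fails at once if the bolt of the bottom half is drawn by more than 10 mm or the bottom half opened by more than 0.05 rad (value of joint bolt_low above 0.01 m or value of joint leaf_low above 0.05 rad).
It fails at once if the reel falls freely, dropped from more than about 20 mm (linear speed of reel above 0.6 m/s and contact force between reel and the fingers below 0.1 N).
It fails at once if the reel tips over (more than 0.7 rad) (angle between reel's own z axis and vertical above 0.7 rad).
It fails at once if the reel standing in the tray is tipped by more than 0.35 rad or pushed more than 30 mm (angle between tray_reel's own z axis and vertical above 0.35 rad or distance of tray_reel from where it was at the start of the episode above 0.03 m).
It also fails if it takes over 64 s, if anything falls off the work surface, if the arm or the gripper's body presses on something with over 40 N, if the wrist force passes 120 N, or if a joint passes its speed limit or range.

## Working session

There is one attempt and no reset: what is moved stays moved. The work goes in short steps, Python scripts to look and compute and a tool call to move; the robot and the scene stay as the last step left them, time stands still between calls to the robot, and variables do not carry over. Pictures are saved under pics/ and viewed, and the job is handed in when it is done.

Besides the shell and the picture viewer there is one more tool, called by a JSON object that holds its "method" and its "body", one argument or row to a line. jog_arm: Moves the arm, as the interface text tells. Its arguments: {"type":"object","properties":{"steps":{"type":"array"},"force":{"type":"number"}},"required":["steps"]}

```bash
mkdir -p pics; ls; python3 - <<'E'
from plant import robot
import cv2,numpy as np
s=robot.read_state();print(s)
for n in ["side","top","wrist"]:
    c=robot.read_camera(n)
    cv2.imwrite(f"pics/a_{n}.png",c["image"][:,:,::-1])
    print(n,{k:np.round(v,4).tolist() for k,v in c.items() if k!="image"})
E
```

```text
pics
{'t': 0.0, 'q': array([ 1.25758600e+00,  1.31137274e-01,  1.48925207e+00,  1.94874563e-05,
        1.52299606e+00, -8.53800776e-02]), 'dq': array([ 8.19856699e-04, -1.35628213e-04,  9.99060227e-05, -1.54218699e-04,
        7.67154228e-04,  9.30597871e-04]), 'joint_torque': array([ 9.57526436e-05, -5.59847939e+01, -4.91759920e+01,  7.67010637e-02,
        3.54181929e-02, -1.70462372e-04]), 'tool_pos': array([0.13531427, 0.58399813, 0.23161664]), 'orientation': array([-3.57060254e-01, -3.12085805e+00,  2.75392319e-03]), 'force': array([0.34153775, 0.10767062, 1.18273905]), 'wrist_torque': array([ 0.0029889 , -0.01750066, -0.00251249]), 'opening': 0.09290420060140867}
side {'mtx': [[385.5702, 0.0, 282.8852], [0.0, 385.5702, 207.9915], [0.0, 0.0, 1.0]], 'extrinsics': [[-0.7344, 0.4629, -0.4964, 1.0163], [0.6787, 0.5065, -0.5318, 0.6847], [0.0052, -0.7275, -0.6861, 0.9356], [0.0, 0.0, 0.0, 1.0]]}
top {'mtx': [[433.1625, 0.0, 282.3707], [0.0, 433.1625, 211.7315], [0.0, 0.0, 1.0]], 'extrinsics': [[0.0218, -0.9804, 0.1958, 0.1802], [-0.9998, -0.021, 0.0063, 0.0701], [-0.0021, -0.1959, -0.9806, 1.4963], [0.0, 0.0, 0.0, 1.0]]}
wrist {'mtx': [[308.754, 0.0, 279.1518], [0.0, 308.754, 214.7929], [0.0, 0.0, 1.0]], 'tool_from_camera': [[0.0001, -0.9638, -0.2668, 0.0742], [1.0, 0.0003, -0.0007, -0.0013], [0.0007, -0.2668, 0.9638, -0.1515], [0.0, 0.0, 0.0, 1.0]]}
```

View pics/a_side.png

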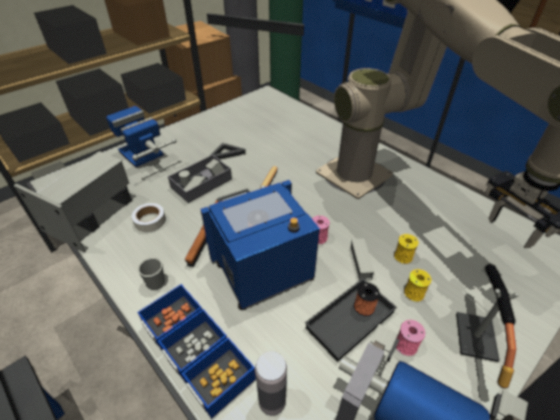

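View pics/a_top.png

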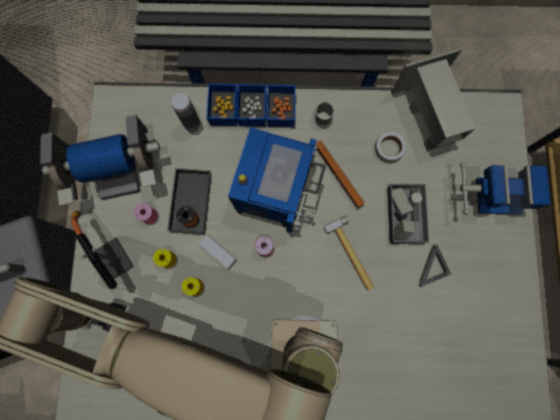

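View pics/a_wrist.png

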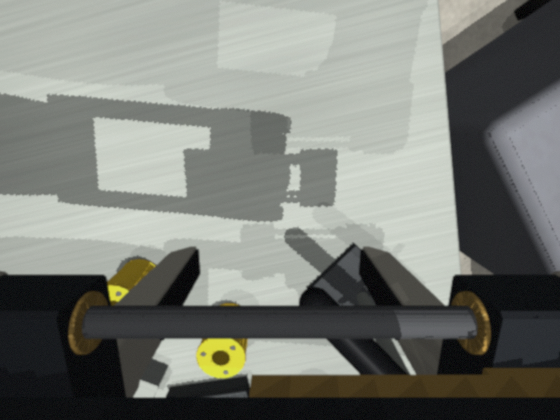

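```bash
python3 - <<'E'
import cv2
i=cv2.imread("pics/a_top.png")
cv2.imwrite("pics/b_top.png",cv2.resize(i[110:260,160:360],None,fx=4,fy=4,interpolation=cv2.INTER_CUBIC))
i=cv2.imread("pics/a_side.png")
cv2.imwrite("pics/b_side.png",cv2.resize(i[175:365,190:400],None,fx=3.15,fy=3.15,interpolation=cv2.INTER_CUBIC))
E
```

```text
(no output)
```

View pics/b_top.png

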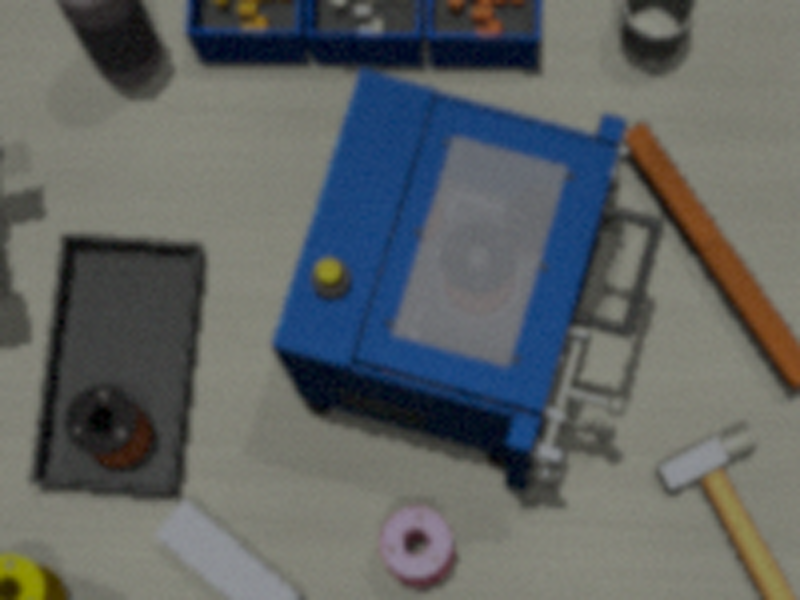

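View pics/b_side.png

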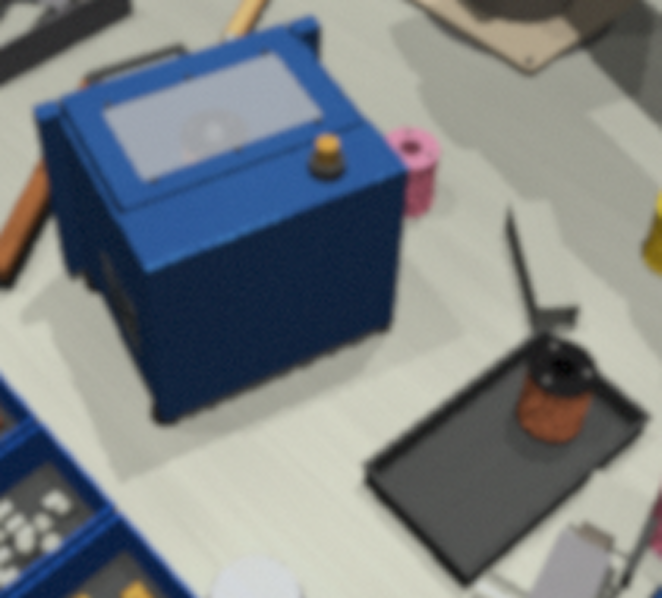

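```bash
cat > h.py <<'E'
import numpy as np,cv2
from plant import robot
from scipy.spatial.transform import Rotation as R
def cam(n):
    if n=="wrist":
        s=robot.read_state(); c=robot.read_camera(n)
        T=np.eye(4);T[:3,:3]=R.from_rotvec(s["orientation"]).as_matrix();T[:3,3]=s["tool_pos"]
        return c["image"],np.array(c["mtx"]),T@c["tool_from_camera"]
    c=robot.read_camera(n);return c["image"],np.array(c["mtx"]),np.array(c["extrinsics"])
def onplane(K,E,uv,z):
    d=E[:3,:3]@np.linalg.inv(K)@np.array([uv[0],uv[1],1.]);o=E[:3,3]
    return o+d*(z-o[2])/d[2]
def proj(K,E,P):
    P=np.atleast_2d(P);p=(P-E[:3,3])@E[:3,:3];p=p@K.T;return p[:,:2]/p[:,2:]
def save(img,name,crop=None,f=1):
    i=img[:,:,::-1]
    if crop: x0,x1,y0,y1=crop;i=i[y0:y1,x0:x1]
    cv2.imwrite(f"pics/{name}.png",cv2.resize(i,None,fx=f,fy=f,interpolation=cv2.INTER_CUBIC))
E
python3 - <<'E'
from h import *
_,K,E=cam("top")
_,Ks,Es=cam("side")
np.savez("cams.npz",K=K,E=E,Ks=Ks,Es=Es)
Z=lambda u,v:(160+u/4,110+v/4)
S=lambda u,v:(190+u/3.15,175+v/3.15)
for n,p,z in [("backleft",(362,72),.221),("backright",(278,345),.221),("split far",(435,95),.221),("split near",(355,360),.221),("hoodfrontfar",(605,138),.221),("hoodfrontnear",(540,405),.221),("gland",(330,270),.25),("reeltop",(477,256),.2),("handle far",(660,222),.19),("handle near",(630,332),.19),("tray TL",(65,238),.03),("tray TR",(205,245),.03),("tray BR",(180,495),.03),("tray BL",(38,485),.03),("trayreel",(103,415),.078),("pink",(418,540),.07)]:
    print(n,onplane(K,E,Z(*p),z).round(4))
print()
for n,p,z in [("backfar",(148,270),.221),("backnear",(405,172),.221),("split far",(123,208),.221),("split near",(362,122),.221),("ffar",(62,98),.221),("reeltop",(213,132),.2),("tray far",(368,475),.03),("tray b",(465,580),.03),("tray r",(645,415),.03),("tray top",(540,335),.03),("treel",(562,367),.078)]:
    print(n,onplane(Ks,Es,S(*p),z).round(4))
E
```

```text
backleft [0.6994 0.1836 0.221 ]
backright [0.4792 0.2392 0.221 ]
split far [0.6816 0.1261 0.221 ]
split near [0.4688 0.1805 0.221 ]
hoodfrontfar [ 0.6491 -0.0066  0.221 ]
hoodfrontnear [0.4372 0.0404 0.221 ]
gland [0.5306 0.1992 0.25  ]
reeltop [0.5583 0.0907 0.2   ]
handle far [ 0.592  -0.0522  0.19  ]
handle near [ 0.5026 -0.0292  0.19  ]
tray TL [0.6167 0.4565 0.03  ]
tray TR [0.6129 0.3328 0.03  ]
tray BR [0.3906 0.3422 0.03  ]
tray BL [0.3966 0.4643 0.03  ]
trayreel [0.4497 0.4014 0.078 ]
pink [0.3516 0.1359 0.07  ]

backfar [0.7022 0.1908 0.221 ]
backnear [0.4867 0.2512 0.221 ]
split far [0.6785 0.1284 0.221 ]
split near [0.4712 0.1866 0.221 ]
ffar [ 0.6408 -0.0086  0.221 ]
reeltop [0.5587 0.0941 0.2   ]
tray far [0.6169 0.3506 0.03  ]
tray b [0.6252 0.4635 0.03  ]
tray r [0.4019 0.4713 0.03  ]
tray top [0.4028 0.3578 0.03  ]
treel [0.4474 0.4082 0.078 ]
```

```bash
cat >> h.py <<'E'
def Rdown(H):
    y=np.array([np.cos(H),np.sin(H),0]);z=np.array([0,0,-1.]);return np.stack([np.cross(y,z),y,z],1)
def move(pos,Hdeg,s=None):
    s=s or robot.read_state()
    R0=R.from_rotvec(s["orientation"]).as_matrix()
    d=R0.T@(np.array(pos)-s["tool_pos"])
    r=R.from_matrix(R0.T@Rdown(np.radians(Hdeg))).as_rotvec()
    return np.r_[d.round(4),r.round(4)].tolist()
def st():
    s=robot.read_state();Rm=R.from_rotvec(s["orientation"]).as_matrix()
    print("t",s["t"],"pos",s["tool_pos"].round(4),"H",np.degrees(np.arctan2(Rm[1,1],Rm[0,1])).round(2),"tilt",np.degrees(np.arccos(-Rm[2,2])).round(2),"F",s["force"].round(1),"op",round(s["opening"],4),"q",s["q"].round(2))
E
python3 - <<'E'
from h import *
st()
print(move((.30,.27,.36),30));print(move((.46,-.08,.36),-14.5))
E
```

```text
t 0.25 pos [0.1354 0.5843 0.2321] H 76.95 tilt 0.05 F [-1.  -0.2  0.1] op 0.0928 q [ 1.26  0.13  1.49 -0.    1.52 -0.09]
[-0.2313, -0.2691, -0.1276, -0.0009, 0.0003, 0.8194]
[-0.4662, -0.5739, -0.1274, -0.0007, 0.0007, 1.5961]
```

{"method": "jog_arm", "body": {
  "steps": [
    [0,0,0,-0.06,0,0,0],
    [0,-0.23,-0.27,-0.13,0,0,0.8],
    [0,-0.23,-0.27,-0.13,0,0,0.8],
    [0,-0.23,-0.27,-0.13,0,0,0.8],
    [0,-0.23,-0.27,-0.13,0,0,0.8]
  ],
  "force": 10
}}

```text
t: 0.88
tool_pos: [0.2487, 0.3648, 0.3411]
orientation: [1.483, 2.769, -0.001]
force: [1.6, 0.8, 0.4]
opening: 0.0929
```

```bash
python3 - <<'E'
from h import *
st();print(move((.46,-.08,.36),-14.5))
E
```

```text
t 0.875 pos [0.2487 0.3648 0.3411] H 33.65 tilt 0.03 F [1.6 0.8 0.4] op 0.0929 q [ 0.86 -0.32  1.72 -0.    1.75  0.27]
[-0.4874, -0.0706, -0.0186, 0.0001, 0.0006, 0.8405]
```

{"method": "jog_arm", "body": {
  "steps": [
    [0,-0.487,-0.07,-0.018,0,0,0.84],
    [0,-0.487,-0.07,-0.018,0,0,0.84],
    [0,-0.487,-0.07,-0.018,0,0,0.84],
    [0,-0.487,-0.07,-0.018,0,0,0.84],
    [0,-0.487,-0.07,-0.018,0,0,0.84]
  ]
}}

```text
t: 1.5
tool_pos: [0.3827, 0.0826, 0.3528]
orientation: [2.487, 1.918, 0.001]
force: [1.5, 0.1, 0.1]
opening: 0.0928
```

```bash
python3 - <<'E'
from h import *
st();print(move((.46,-.08,.36),-14.5))
E
```

```text
t 1.5 pos [0.3827 0.0826 0.3528] H -14.73 tilt 0.08 F [1.5 0.1 0.1] op 0.0928 q [ 0.08 -0.46  1.8  -0.    1.8   0.34]
[-0.1376, 0.1161, -0.007, 0.0015, 0.0, -0.004]
```

{"method": "jog_arm", "body": {
  "steps": [
    [0,-0.14,0.11,0,0,0,0],
    [0,-0.14,0.11,0,0,0,0],
    [0,-0.14,0.11,0,0,0,0],
    [0,-0.14,0.11,0,0,0,0]
  ]
}}

```text
t: 2.0
tool_pos: [0.4538, -0.084, 0.352]
orientation: [2.493, 1.912, -0.001]
force: [-0.0, 0.0, 0.2]
opening: 0.0931
```

```bash
python3 - <<'E'
from h import *
st();im,K,E=cam("wrist");save(im,"c_wrist",None,1.4);np.savez("w1.npz",K=K,E=E)
im,K,E=cam("top");save(im,"c_top",(160,360,110,260),4)
E
```

```text
t 2.0 pos [ 0.4538 -0.084   0.352 ] H -15.01 tilt 0.04 F [-0.   0.   0.2] op 0.0931 q [-0.29 -0.26  1.65 -0.    1.76 -0.03]
```

View pics/c_wrist.png

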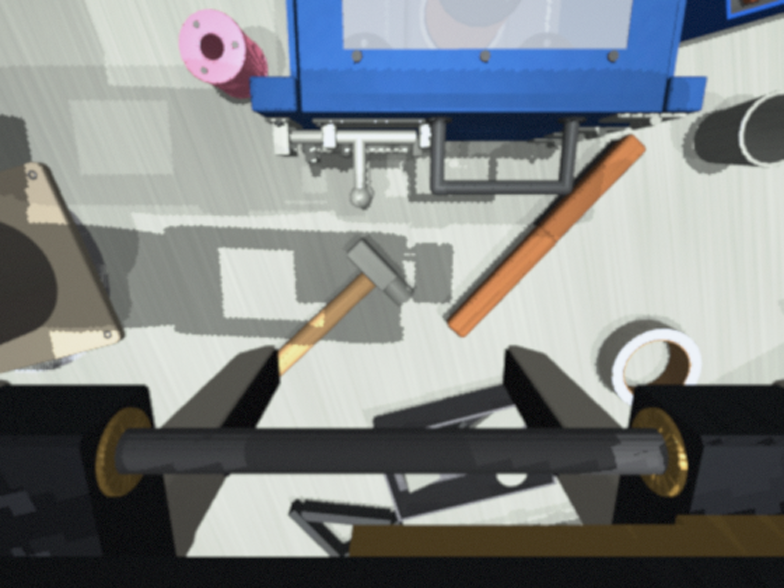

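```bash
python3 - <<'E'
from h import *
d=np.load("w1.npz");K,E=d["K"],d["E"]
P={}
for n,p,z in [("ball",(361,198),.172),("stem",(361,185),.172),("barL",(433,187),.19),("barR",(574,187),.19),("hoodL",(298,112),.221),("hoodR",(675,110),.221)]:
    P[n]=onplane(K,E,np.array(p)/1.4,z);print(n,P[n].round(4))
b=P["barR"]-P["barL"];print(np.degrees(np.arctan2(b[1],b[0])),np.linalg.norm(b))
b=P["hoodR"]-P["hoodL"];print(np.degrees(np.arctan2(b[1],b[0])),np.linalg.norm(b))
# cabinet est from bar mid
Y=np.radians(75);x=np.array([np.cos(Y),np.sin(Y)]);y=np.array([-x[1],x[0]])
m=(P["barL"]+P["barR"])[:2]/2
c=m-x*(-.157)-y*(-.022);print("cab",c)
print("hinge",c+x*-.1155+y*-.111,"reel",c-.03*x,"hoodfront cab x",(P["hoodL"][:2]-c)@x,(P["hoodR"][:2]-c)@x,"knob cab",(P["ball"][:2]-c)@x,(P["ball"][:2]-c)@y)
E
```

```text
ball [ 0.4477 -0.02    0.172 ]
stem [ 0.4503 -0.011   0.172 ]
barL [ 0.4999 -0.0255  0.19  ]
barR [ 0.5954 -0.0511  0.19  ]
hoodL [0.4285 0.0394 0.221 ]
hoodR [ 0.6489 -0.0185  0.221 ]
-15.008118926577598 0.09890338390788934
-14.721555618018863 0.22785695195265643
cab [0.56700092 0.11900285]
hinge [ 0.64432508 -0.02129049] reel [0.55923634 0.09002508] hoodfront cab x -0.11270950810422738 -0.11160217979889606 knob cab -0.16516326743867368 0.07927880632996379
```

```bash
cat >> h.py <<'E'
C=np.array([.567,.119]);CY=np.radians(75.1)
cx=np.array([np.cos(CY),np.sin(CY)]);cy=np.array([-cx[1],cx[0]])
def cab(x,y,z): return np.r_[C+x*cx+y*cy,z]
HG=np.r_[C-.1155*cx-.111*cy]
E
python3 - <<'E'
from h import *
st();print(move(cab(-.147,.079,.25),-14.9));print(move(cab(-.147,.079,.167),-14.9))
E
```

```text
t 2.1 pos [ 0.4533 -0.081   0.3526] H -14.82 tilt 0.03 F [0.6 0.4 0.2] op 0.0929 q [-0.29 -0.27  1.65  0.    1.76 -0.03]
[0.0755, -0.0205, 0.1027, 0.0004, -0.0004, 0.0014]
[0.0755, -0.0206, 0.1857, 0.0004, -0.0004, 0.0014]
```

{"method": "jog_arm", "body": {
  "steps": [
    [0.74,0.0755,-0.0205,0.05,0,0,0],
    [0.74,0.0755,-0.0205,0.08,0,0,0],
    [0.74,0.0755,-0.0205,0.09,0,0,0],
    [0.74,0.0755,-0.0205,0.09,0,0,0],
    [0.74,0.0755,-0.0205,0.09,0,0,0]
  ]
}}

```text
t: 2.72
tool_pos: [0.4538, -0.0034, 0.2649]
orientation: [2.488, 1.914, 0.004]
force: [0.4, -0.7, 0.2]
opening: 0.0472
```

```bash
python3 - <<'E'
from h import *
st();im,K,E=cam("wrist");save(im,"d_wrist",None,1.4);np.savez("w2.npz",K=K,E=E)
im,K,E=cam("top");save(im,"d_top",(160,360,110,260),4)
print(move(cab(-.147,.079,.167),-14.9))
E
```

```text
t 2.725 pos [ 0.4538 -0.0034  0.2649] H -14.84 tilt 0.21 F [ 0.4 -0.7  0.2] op 0.0472 q [-0.12 -0.29  1.83  0.    1.6   0.14]
[0.0004, -0.0014, 0.0976, 0.0033, -0.0006, 0.0005]
```

View pics/d_wrist.png

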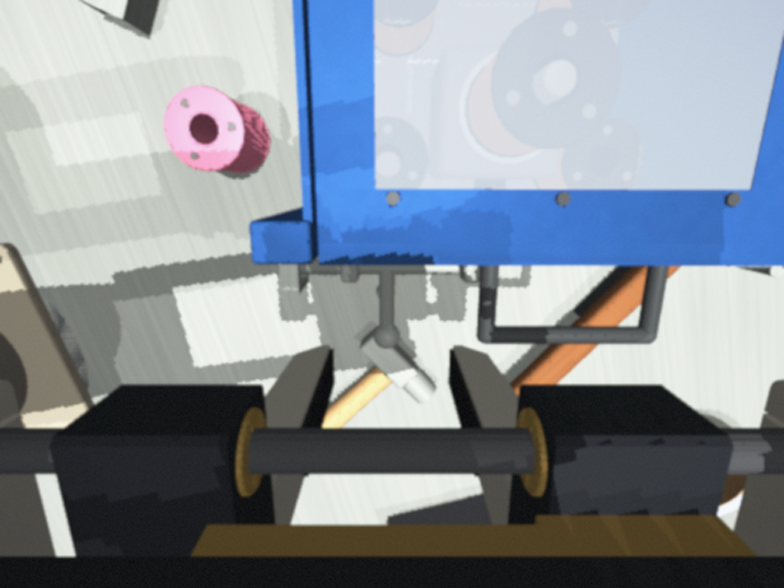

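View pics/d_top.png

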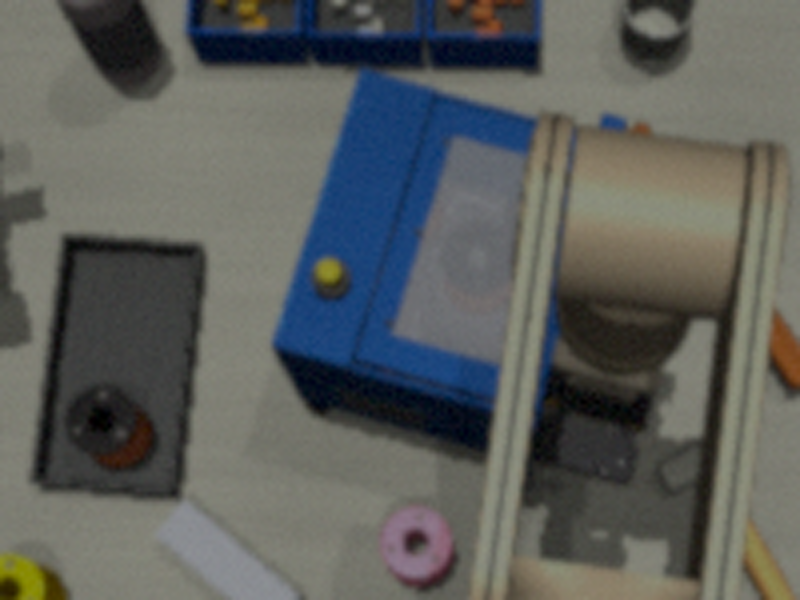

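```bash
python3 - <<'E'
from h import *
d=np.load("w2.npz");K,E=d["K"],d["E"]
for n,p,z in [("ball",(387,333),.172),("stem",(386,305),.172),("barL",(480,333),.19),("barR",(655,333),.19),("spindle",(556,81),.205),("hoodfront",(500,264),.221)]:
    w=onplane(K,E,np.array(p)/1.4,z)[:2];print(n,w.round(4),((w-C)@cx).round(4),((w-C)@cy).round(4))
E
```

```text
ball [ 0.4478 -0.0175] -0.1625 0.0801
stem [ 0.4517 -0.0005] -0.1451 0.0807
barL [ 0.4994 -0.0246] -0.1561 0.0284
barR [ 0.5936 -0.0497] -0.1562 -0.0691
spindle [0.5545 0.0894] -0.0318 0.0045
hoodfront [0.5113 0.0185] -0.1115 0.028
```

{"method": "jog_arm", "body": {
  "steps": [
    [0.74,0,-0.001,0.02,0.003,0,0],
    [0.74,0,-0.001,0.02,0.003,0,0],
    [0.74,0,-0.001,0.02,0.003,0,0],
    [0.74,0,-0.001,0.02,0.003,0,0]
  ]
}}

```text
t: 3.32
tool_pos: [0.453, -0.0033, 0.2448]
orientation: [2.49, 1.915, 0.001]
force: [-0.1, -0.3, -0.3]
opening: 0.0241
```

{"method": "jog_arm", "body": {
  "steps": [
    [0.74,0,-0.001,0.03,0,0,0],
    [0.74,0,-0.001,0.06,0,0,0],
    [0.74,0,-0.001,0.078,0,0,0],
    [0.74,0,-0.001,0.078,0,0,0],
    [0.74,0,-0.001,0.078,0,0,0]
  ]
}}

```text
t: 3.95
tool_pos: [0.4528, -0.0031, 0.1681]
orientation: [2.489, 1.914, 0.003]
force: [1.0, -0.4, 0.2]
opening: 0.0242
```

{"method": "jog_arm", "body": {
  "steps": [
    [1,0,0,0,0,0,0],
    [1,0,0,0,0,0,0],
    [1,0,0,0,0,0,0],
    [1,0,0,0,0,0,0]
  ],
  "force": 10
}}

```text
t: 4.45
tool_pos: [0.4532, -0.003, 0.169]
orientation: [2.489, 1.914, 0.005]
force: [-3.6, 0.1, 5.6]
opening: 0.0089
```

```bash
python3 - <<'E'
from h import *
st();im,K,E=cam("wrist");save(im,"e_wrist",None,1.4)
E
```

```text
t 4.45 pos [ 0.4532 -0.003   0.169 ] H -14.87 tilt 0.2 F [-3.6  0.1  5.6] op 0.0089 q [-0.12 -0.24  1.96  0.    1.42  0.14]
```

View pics/e_wrist.png

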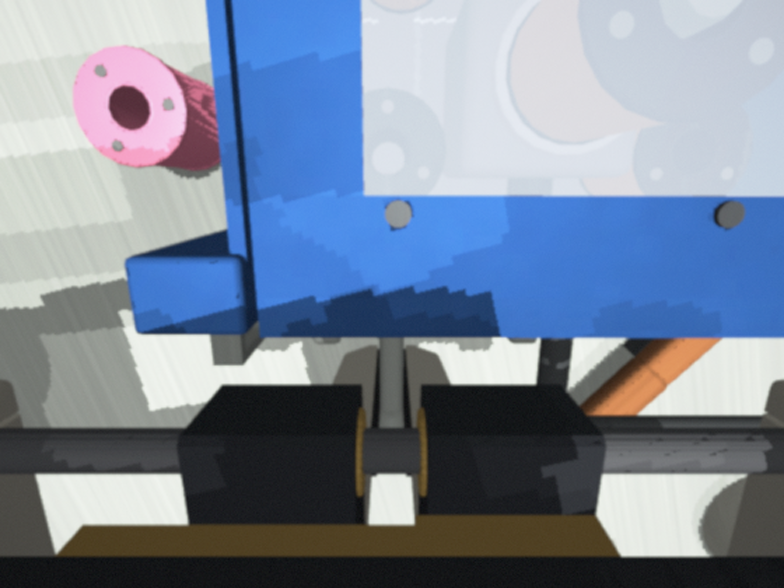

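{"method": "jog_arm", "body": {
  "steps": [
    [1,0,0.008,0,0,0,0],
    [1,0,0.016,0,0,0,0],
    [1,0,0.023,0,0,0,0],
    [1,0,0.024,0,0,0,0],
    [1,0,0.024,0,0,0,0]
  ]
}}

```text
t: 5.12
tool_pos: [0.4769, -0.0094, 0.1691]
orientation: [2.488, 1.913, 0.005]
force: [2.0, -0.1, -0.1]
opening: 0.0084
```

```bash
python3 - <<'E'
from h import *
st();im,K,E=cam("wrist");save(im,"f_wrist",None,1.4)
E
```

```text
t 5.125 pos [ 0.4769 -0.0094  0.1691] H -14.88 tilt 0.25 F [ 2.  -0.1 -0.1] op 0.0084 q [-0.13 -0.17  1.9   0.    1.41  0.13]
```

View pics/f_wrist.png

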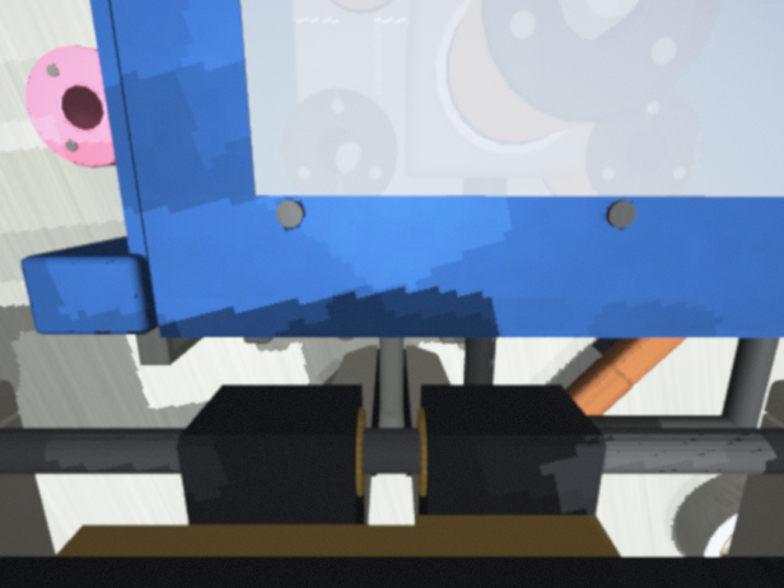

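```bash
cat >> h.py <<'E'
def swing(a0,angs):
    # a0: current leaf angle deg; waypoint at leaf-frame-fixed grip
    s=robot.read_state();R0=R.from_rotvec(s["orientation"]).as_matrix()
    H=np.degrees(np.arctan2(R0[1,1],R0[0,1]));p=s["tool_pos"]
    out=[]
    for a in angs:
        t=np.radians(a-a0);M=np.array([[np.cos(t),-np.sin(t)],[np.sin(t),np.cos(t)]])
        q=np.r_[HG+M@(p[:2]-HG),.168]
        out.append([round(v,3) for v in move(q,np.degrees(CY)-90+a,s)]);print(a,out[-1])
E
python3 - <<'E'
from h import *
st();print(HG);swing(0,[3,8,14,21,28])
E
```

```text
t 5.175 pos [ 0.4769 -0.0094  0.1691] H -14.88 tilt 0.27 F [ 2.1 -0.3 -0.9] op 0.0086 q [-0.13 -0.17  1.91  0.    1.41  0.13]
[ 0.64456891 -0.02115818]
3 [-0.009, 0.002, 0.001, 0.004, -0.001, -0.052]
8 [-0.023, 0.006, 0.001, 0.005, -0.001, -0.139]
14 [-0.039, 0.013, 0.001, 0.005, -0.001, -0.244]
21 [-0.057, 0.022, 0.001, 0.005, -0.0, -0.366]
28 [-0.074, 0.034, 0.001, 0.005, -0.0, -0.488]
```

{"method": "jog_arm", "body": {
  "steps": [
    [1,-0.009,0.002,0,0,0,-0.052],
    [1,-0.023,0.006,0,0,0,-0.139],
    [1,-0.039,0.013,0,0,0,-0.244],
    [1,-0.057,0.022,0,0,0,-0.366],
    [1,-0.057,0.022,0,0,0,-0.366]
  ]
}}

```text
t: 5.8
tool_pos: [0.4837, -0.071, 0.1691]
orientation: [2.099, 2.332, 0.005]
force: [-0.0, 0.3, 1.6]
opening: 0.0084
```

```bash
python3 - <<'E'
from h import *
st();im,K,E=cam("wrist");save(im,"g_wrist",None,1.4)
s=robot.read_state();v=s["tool_pos"][:2]-HG
v0=np.array([.4769,-.0094])-HG
print(np.linalg.norm(v),np.linalg.norm(v0),np.degrees(np.arctan2(v0[0]*v[1]-v0[1]*v[0],v0@v)))
E
```

```text
t 5.8 pos [ 0.4837 -0.071   0.1691] H 6.01 tilt 0.29 F [-0.   0.3  1.6] op 0.0084 q [-0.25 -0.14  1.87  0.    1.4  -0.36]
0.16844149046694226 0.16808068649066943 20.9991913749638
```

View pics/g_wrist.png

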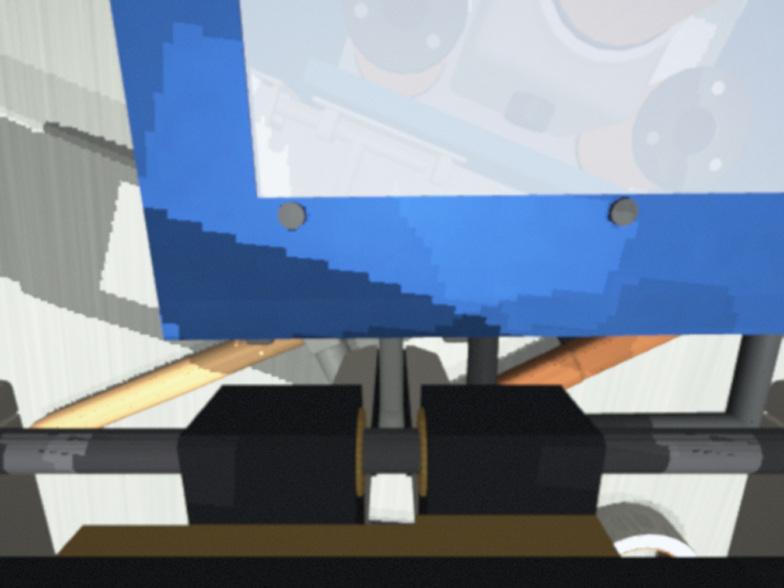

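```bash
python3 - <<'E'
from h import *
swing(21,[25,32,40,48,55])
E
```

```text
25 [-0.011, 0.003, 0.001, 0.005, 0.001, -0.073]
32 [-0.031, 0.009, 0.001, 0.005, 0.001, -0.195]
40 [-0.052, 0.019, 0.001, 0.004, 0.001, -0.335]
48 [-0.071, 0.033, 0.001, 0.004, 0.002, -0.474]
55 [-0.087, 0.046, 0.001, 0.004, 0.002, -0.597]
```

{"method": "jog_arm", "body": {
  "steps": [
    [1,-0.011,0.003,0,0.004,0,-0.073],
    [1,-0.031,0.009,0,0.004,0,-0.195],
    [1,-0.052,0.019,0,0.004,0,-0.335],
    [1,-0.071,0.033,0,0.004,0,-0.474],
    [1,-0.087,0.046,0,0.004,0,-0.597]
  ]
}}

```text
t: 6.48
tool_pos: [0.5385, -0.1513, 0.1691]
orientation: [1.321, 2.849, 0.0]
force: [0.4, 3.3, 0.9]
opening: 0.0084
```

```bash
python3 - <<'E'
from h import *
st()
v=robot.read_state()["tool_pos"][:2]-HG;v0=np.array([.4769,-.0094])-HG
a=np.degrees(np.arctan2(v0[0]*v[1]-v0[1]*v[0],v0@v));print(np.linalg.norm(v),a)
swing(a,[60,68,76,84,91])
E
```

```text
t 6.475 pos [ 0.5385 -0.1513  0.1691] H 40.25 tilt 0.04 F [0.4 3.3 0.9] op 0.0084 q [-0.37  0.06  1.68  0.    1.4  -1.07]
0.1679268449950825 54.838845822173326
60 [-0.015, 0.003, 0.001, 0.0, 0.001, -0.085]
68 [-0.037, 0.011, 0.001, 0.0, 0.001, -0.224]
76 [-0.058, 0.022, 0.001, 0.0, 0.001, -0.364]
84 [-0.076, 0.036, 0.001, 0.0, 0.001, -0.504]
91 [-0.091, 0.05, 0.001, 0.0, 0.001, -0.626]
```

{"method": "jog_arm", "body": {
  "steps": [
    [1,-0.015,0.003,0,0,0,-0.085],
    [1,-0.037,0.011,0,0,0,-0.224],
    [1,-0.058,0.022,0,0,0,-0.364],
    [1,-0.076,0.036,0,0,0,-0.504],
    [1,-0.091,0.05,0,0,0,-0.626]
  ]
}}

```text
t: 7.1
tool_pos: [0.6359, -0.1878, 0.1692]
orientation: [0.377, 3.119, 0.0]
force: [-1.3, 2.0, 4.8]
opening: 0.0084
```

```bash
python3 - <<'E'
from h import *
st()
v=robot.read_state()["tool_pos"][:2]-HG;v0=np.array([.4769,-.0094])-HG
a=np.degrees(np.arctan2(v0[0]*v[1]-v0[1]*v[0],v0@v));print(np.linalg.norm(v),a)
swing(a,[95,99,102])
E
```

```text
t 7.1 pos [ 0.6359 -0.1878  0.1692] H 76.22 tilt 0.01 F [-1.3  2.   4.8] op 0.0084 q [-0.36  0.33  1.37  0.    1.44 -1.69]
0.1668697846497249 91.04610182023838
95 [-0.011, 0.003, 0.001, 0.0, 0.0, -0.068]
99 [-0.022, 0.006, 0.001, 0.0, 0.0, -0.138]
102 [-0.031, 0.009, 0.001, 0.0, 0.0, -0.19]
```

{"method": "jog_arm", "body": {
  "steps": [
    [1,-0.011,0.003,0,0,0,-0.068],
    [1,-0.025,0.007,0,0,0,-0.155],
    [1,-0.025,0.007,0,0,0,-0.155],
    [0.88,-0.025,0.007,0,0,0,-0.155],
    [0.88,-0.025,0.007,0,0,0,-0.155]
  ]
}}

```text
t: 7.72
tool_pos: [0.6612, -0.1867, 0.1688]
orientation: [-0.136, -3.138, -0.001]
force: [-1.4, 0.3, 0.6]
opening: 0.0113
```

{"method": "jog_arm", "body": {
  "steps": [
    [0.85,0,0,0,0,0,0],
    [0.85,0,0,-0.03,0,0,0],
    [0.85,0,0,-0.08,0,0,0],
    [0.85,0,0,-0.14,0,0,0],
    [0.7,0,0,-0.18,0,0,0]
  ]
}}

```text
t: 8.35
tool_pos: [0.6615, -0.187, 0.3527]
orientation: [0.138, 3.136, -0.001]
force: [0.9, 0.1, -0.2]
opening: 0.0198
```

```bash
python3 - <<'E'
from h import *
st();im,K,E=cam("top");save(im,"h_top",(160,360,110,260),4)
im,K,E=cam("side");save(im,"h_side",None,1.4)
print(move((.46,.15,.38),-14.9),move(cab(-.10,0,.38),-14.9))
E
```

```text
t 8.35 pos [ 0.6615 -0.187   0.3527] H 84.97 tilt 0.15 F [ 0.9  0.1 -0.2] op 0.0198 q [-0.35  0.36  1.    0.    1.77 -1.83]
[0.2314, 0.3183, -0.0265, 0.0063, 0.0089, 1.743] [0.1392, 0.1983, -0.0253, 0.0063, 0.0089, 1.743]
```

View pics/h_top.png

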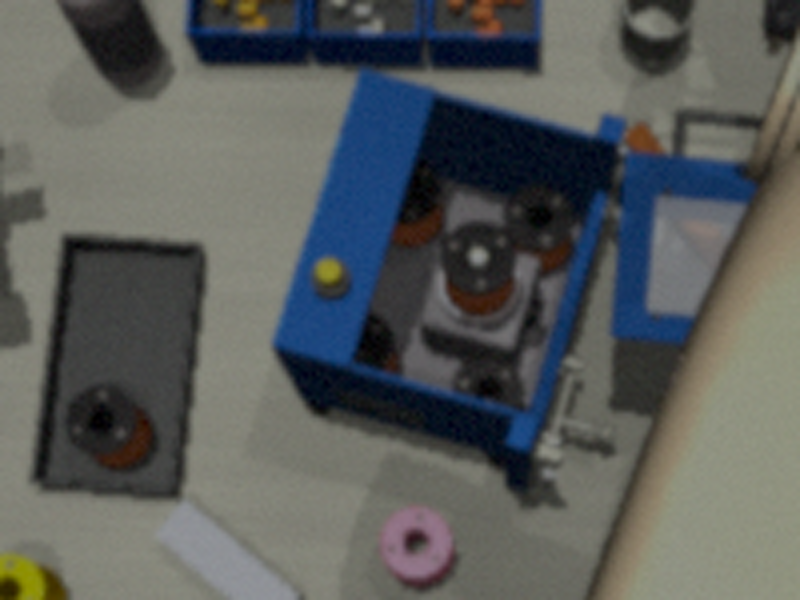

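View pics/h_side.png

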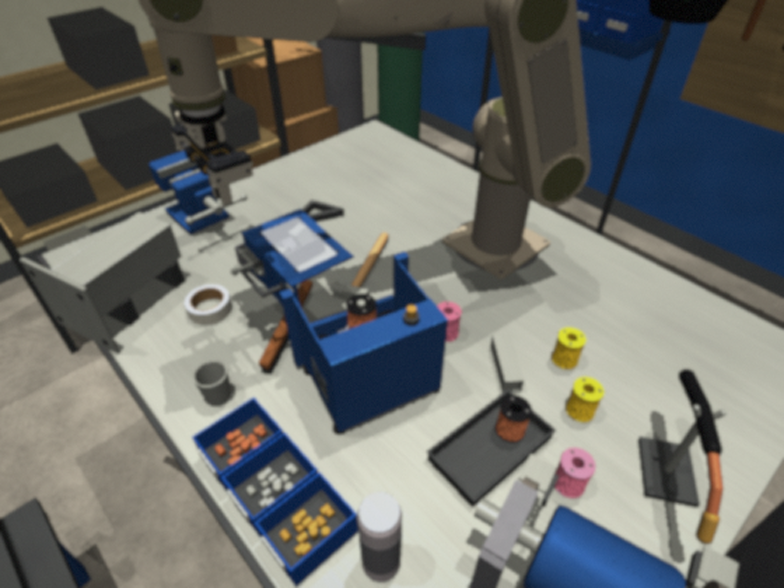

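{"method": "jog_arm", "body": {
  "steps": [
    [0,0.139,0.198,-0.025,0,0,0.9],
    [0,0.139,0.198,-0.025,0,0,0.9],
    [0,0.139,0.198,-0.025,0,0,0.9],
    [0,0.139,0.198,-0.025,0,0,0.9],
    [0,0.139,0.198,-0.025,0,0,0.9]
  ]
}}

```text
t: 9.07
tool_pos: [0.5399, 0.0252, 0.3805]
orientation: [1.487, 2.755, 0.004]
force: [-0.9, 0.3, -0.5]
opening: 0.073
```

```bash
python3 - <<'E'
from h import *
st();print(move(cab(-.10,0,.36),-14.9))
E
```

```text
t 9.075 pos [0.5399 0.0252 0.3805] H 33.29 tilt 0.62 F [-0.9  0.3 -0.5] op 0.073 q [-0.05 -0.05  1.41 -0.    1.77 -0.63]
[-0.0029, -0.0006, 0.0205, 0.0103, 0.0043, 0.841]
```

{"method": "jog_arm", "body": {
  "steps": [
    [0,-0.003,0,0.02,0.01,0.004,0.84],
    [0,-0.003,0,0.02,0.01,0.004,0.84],
    [0,-0.003,0,0.02,0.01,0.004,0.84],
    [0,-0.003,0,0.02,0.01,0.004,0.84],
    [0,-0.003,0,0.02,0.01,0.004,0.84]
  ]
}}

```text
t: 9.7
tool_pos: [0.5413, 0.0225, 0.3593]
orientation: [-2.494, -1.909, 0.002]
force: [-0.4, -0.3, 0.2]
opening: 0.0928
```

{"method": "jog_arm", "body": {
  "steps": [
    [0,0,0,0,0,0,0]
  ]
}}

```text
t: 9.82
tool_pos: [0.541, 0.0225, 0.3584]
orientation: [-2.494, -1.908, 0.003]
force: [0.1, 0.2, -0.8]
opening: 0.0929
```

```bash
python3 - <<'E'
from h import *
st();im,K,E=cam("wrist");save(im,"i_wrist",None,1.4);np.savez("w3.npz",K=K,E=E)
E
```

```text
t 9.825 pos [0.541  0.0225 0.3584] H -15.15 tilt 0.13 F [ 0.1  0.2 -0.8] op 0.0929 q [-0.05 -0.04  1.44 -0.    1.75  0.21]
```

View pics/i_wrist.png

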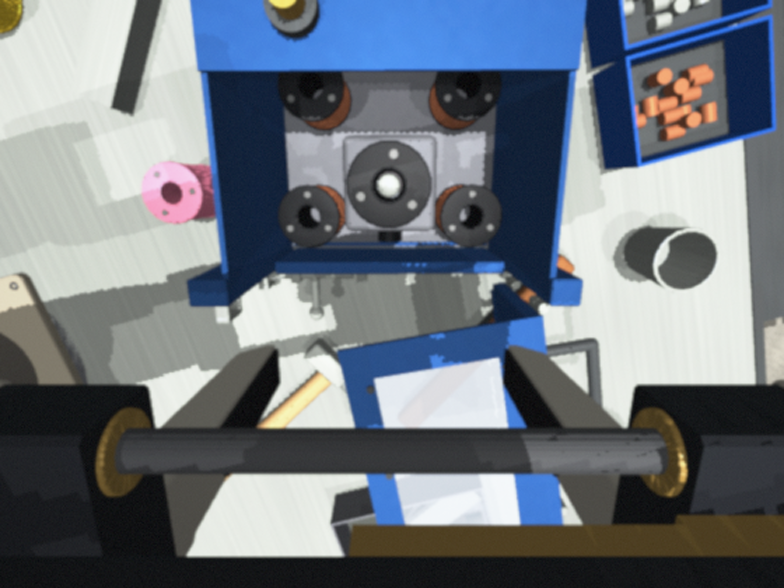

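```bash
python3 - <<'E'
from h import *
d=np.load("w3.npz");K,E=d["K"],d["E"]
for n,p,z in [("tip",(389,185),.205),("flange",(389,184),.2),("fl L",(346,184),.2),("fl R",(432,184),.2)]:
    w=onplane(K,E,np.array(p)/1.4,z)[:2];print(n,w.round(4),((w-C)@cx).round(4),((w-C)@cy).round(4))
print(cab(-.03,0,0))
w=onplane(K,E,np.array((389,184))/1.4,.2)
print(move(np.r_[w[:2],.26],-14.9),move(np.r_[w[:2],.168],-14.9))
E
```

```text
tip [0.5575 0.0903] -0.0302 0.0018
flange [0.5577 0.0909] -0.0295 0.0018
fl L [0.5289 0.0987] -0.0294 0.0316
fl R [0.5864 0.0831] -0.0297 -0.028
[0.55928602 0.09000872 0.        ]
[0.0705, -0.0014, 0.0983, -0.0024, 0.0007, -0.0031] [0.0706, -0.0012, 0.1903, -0.0024, 0.0007, -0.0031]
```

{"method": "jog_arm", "body": {
  "steps": [
    [0,0.04,-0.001,0.04,0,0,0],
    [0,0.07,-0.001,0.07,-0.002,0,-0.003],
    [0,0.0705,-0.001,0.1,-0.002,0,-0.003],
    [0,0.0705,-0.001,0.1,-0.002,0,-0.003],
    [0,0.0705,-0.001,0.1,-0.002,0,-0.003]
  ]
}}

```text
t: 10.5
tool_pos: [0.5584, 0.0905, 0.2595]
orientation: [2.49, 1.915, 0.0]
force: [0.2, 0.3, 1.0]
opening: 0.0932
```

```bash
python3 - <<'E'
from h import *
st();im,K,E=cam("wrist");save(im,"j_wrist",None,1.4)
print(move((.558,.0905,.168),-14.9))
w=onplane(K,E,np.array((392,184))/1.4,.2)
E
```

```text
t 10.5 pos [0.5584 0.0905 0.2595] H -14.88 tilt 0.05 F [0.2 0.3 1. ] op 0.0932 q [ 0.07  0.03  1.55 -0.    1.57  0.33]
[-0.0001, -0.0009, 0.0921, 0.0018, 0.0, -0.0001]
```

View pics/j_wrist.png

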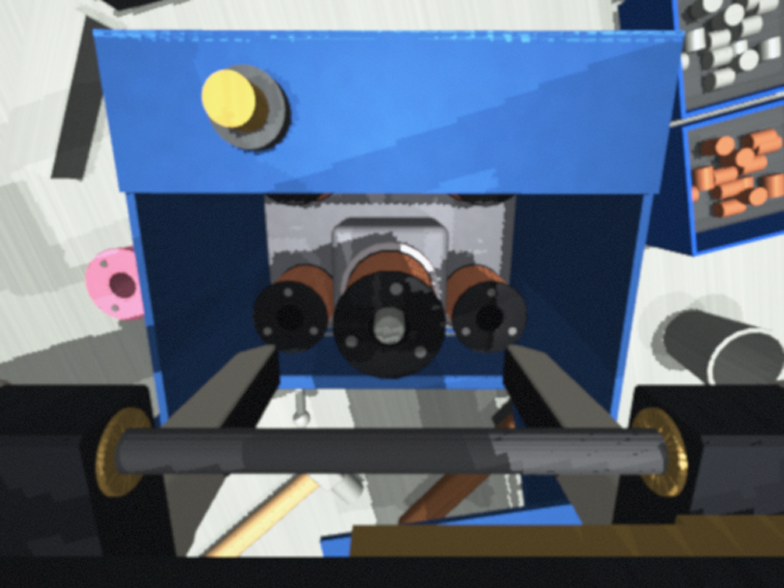

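{"method": "jog_arm", "body": {
  "steps": [
    [0,0,0,0.03,0,0,0],
    [0,0,0,0.06,0,0,0],
    [0,0,-0.001,0.085,0,0,0],
    [0,0,-0.001,0.092,0,0,0],
    [0,0,-0.001,0.092,0,0,0]
  ]
}}

```text
t: 11.18
tool_pos: [0.5586, 0.0905, 0.1694]
orientation: [2.489, 1.913, 0.004]
force: [-0.7, 0.3, 0.1]
opening: 0.0929
```

{"method": "jog_arm", "body": {
  "steps": [
    [0.6,0,0,0,0,0,0],
    [0.6,0,0,0,0,0,0],
    [0.6,0,0,0,0,0,0],
    [0.6,0,0,0,0,0,0],
    [0.6,0,0,0,0,0,0]
  ],
  "force": 25
}}

```text
t: 11.8
tool_pos: [0.5585, 0.0906, 0.1697]
orientation: [2.489, 1.913, 0.003]
force: [-2.1, -0.4, 3.7]
opening: 0.0597
```

```bash
python3 - <<'E'
from h import *
st();im,K,E=cam("wrist");save(im,"k_wrist",None,1.4)
E
```

```text
t 11.8 pos [0.5585 0.0906 0.1697] H -14.91 tilt 0.17 F [-2.1 -0.4  3.7] op 0.0597 q [ 0.07  0.07  1.67 -0.    1.4   0.33]
```

View pics/k_wrist.png

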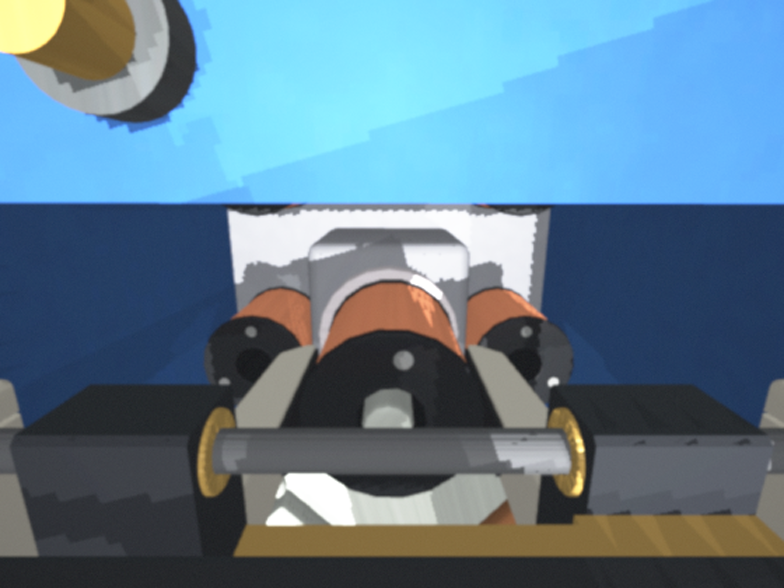

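{"method": "jog_arm", "body": {
  "steps": [
    [0.7,0,0,-0.01,0,0,0],
    [0.7,0,0,-0.03,0,0,0],
    [0.7,0,0,-0.06,0,0,0],
    [0.7,0,0,-0.09,0,0,0],
    [0.7,0,0,-0.12,0,0,0]
  ],
  "force": 30
}}

```text
t: 12.48
tool_pos: [0.5582, 0.0906, 0.292]
orientation: [2.489, 1.913, 0.005]
force: [0.8, 0.7, -4.5]
opening: 0.0601
```

```bash
python3 - <<'E'
from h import *
st();im,K,E=cam("wrist");save(im,"l_wrist",None,1.4)
im,K,E=cam("side");save(im,"l_side",None,1.4)
E
```

```text
t 12.475 pos [0.5582 0.0906 0.292 ] H -14.91 tilt 0.24 F [ 0.8  0.7 -4.5] op 0.0601 q [ 0.07  0.02  1.5  -0.    1.62  0.33]
```

View pics/l_wrist.png

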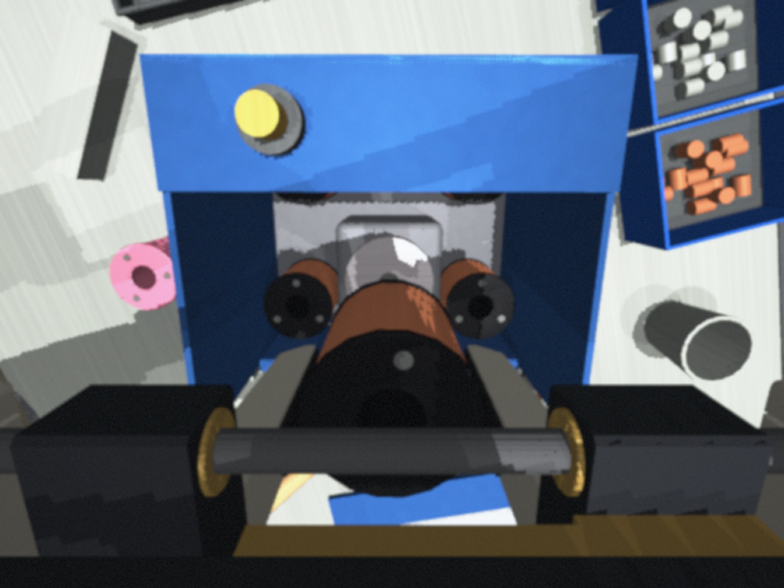

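View pics/l_side.png

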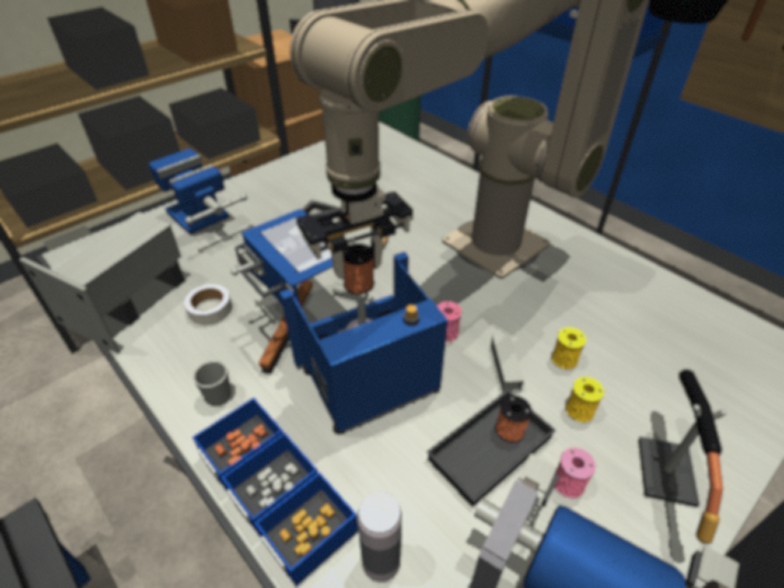

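```bash
python3 - <<'E'
from h import *
for k in [0.15,.35,.55]:
    p=np.array([.5582,.0906,.36])*(1-k)+np.array([.58,.39,.36])*k
    print(move(p,-14.9+103*k))
E
```

```text
[0.0438, -0.0096, -0.0647, 0.0112, -0.0017, -0.2699]
[0.1028, -0.0208, -0.0646, 0.0115, 0.0003, -0.6294]
[0.1618, -0.032, -0.0646, 0.0115, 0.0024, -0.9889]
```

{"method": "jog_arm", "body": {
  "steps": [
    [0.7,0,0,-0.035,0,0,0],
    [0.7,0.015,-0.003,-0.065,0.006,0,-0.09],
    [0.7,0.044,-0.01,-0.065,0.01,0,-0.24],
    [0.7,0.08,-0.017,-0.065,0.01,0,-0.4],
    [0.7,0.115,-0.023,-0.065,0.01,0,-0.57]
  ]
}}

```text
t: 13.2
tool_pos: [0.5666, 0.2087, 0.3594]
orientation: [1.845, 2.542, 0.0]
force: [0.6, -0.2, -3.3]
opening: 0.0594
```

```bash
python3 - <<'E'
from h import *
st();s=robot.read_state()
for k in [.1,.3,.5,.7,.9]:
    p=s["tool_pos"]*(1-k)+np.array([.58,.39,.33])*k
    R0=R.from_rotvec(s["orientation"]).as_matrix();H=np.degrees(np.arctan2(R0[1,1],R0[0,1]))
    print(move(p,H*(1-k)+88*k,s))
E
```

```text
t 13.2 pos [0.5666 0.2087 0.3594] H 18.04 tilt 0.03 F [ 0.6 -0.2 -3.3] op 0.0594 q [ 0.27  0.13  1.27 -0.    1.75 -0.05]
[0.0168, 0.0069, 0.0029, 0.0003, 0.0004, -0.1221]
[0.0505, 0.0206, 0.0088, 0.0003, 0.0004, -0.3663]
[0.0841, 0.0344, 0.0147, 0.0002, 0.0005, -0.6105]
[0.1178, 0.0482, 0.0206, 0.0002, 0.0005, -0.8548]
[0.1515, 0.0619, 0.0264, 0.0001, 0.0005, -1.099]
```

{"method": "jog_arm", "body": {
  "steps": [
    [0.7,0.025,0.01,0.003,0,0,-0.18],
    [0.7,0.05,0.02,0.006,0,0,-0.36],
    [0.7,0.075,0.031,0.01,0,0,-0.54],
    [0.7,0.1,0.041,0.015,0,0,-0.72],
    [0.7,0.125,0.051,0.02,0,0,-0.9]
  ]
}}

```text
t: 13.82
tool_pos: [0.5763, 0.3441, 0.3378]
orientation: [-0.547, -3.093, 0.002]
force: [0.1, 0.2, -2.2]
opening: 0.0594
```

```bash
python3 - <<'E'
from h import *
st();print(move((.58,.39,.33),88))
E
```

```text
t 13.825 pos [0.5763 0.3441 0.3378] H 69.94 tilt 0.08 F [ 0.1  0.2 -2.2] op 0.0594 q [ 0.46  0.31  1.09 -0.    1.74 -0.76]
[0.0122, 0.0444, 0.0078, -0.0012, -0.0007, -0.3152]
```

{"method": "jog_arm", "body": {
  "steps": [
    [0.7,0.006,0.022,0.004,0,0,-0.16],
    [0.7,0.012,0.044,0.008,0,0,-0.315],
    [0.7,0.012,0.044,0.008,0,0,-0.315],
    [0.7,0.012,0.044,0.008,0,0,-0.315]
  ]
}}

```text
t: 14.32
tool_pos: [0.5801, 0.389, 0.3291]
orientation: [-0.059, -3.139, 0.003]
force: [0.1, 0.3, -2.8]
opening: 0.06
```

```bash
python3 - <<'E'
from h import *
st();im,K,E=cam("wrist");save(im,"m_wrist",None,1.4);np.savez("w4.npz",K=K,E=E)
E
```

```text
t 14.325 pos [0.5801 0.389  0.3291] H 87.84 tilt 0.15 F [ 0.1  0.3 -2.8] op 0.06 q [ 0.52  0.39  1.01 -0.    1.74 -1.02]
```

View pics/m_wrist.png

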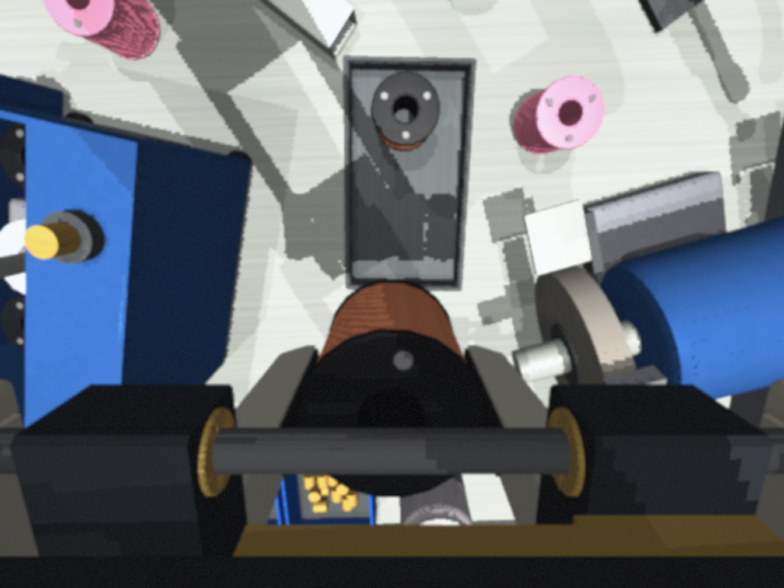

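```bash
python3 - <<'E'
from h import *
d=np.load("w4.npz");K,E=d["K"],d["E"]
W=[]
for p in [(346,59),(475,59),(460,289),(345,285)]:
    w=onplane(K,E,np.array(p)/1.4,.03);W.append(w);print(w.round(4))
c=sum(W)/4;print("c",c.round(4))
f=(W[2]+W[3]-W[0]-W[1]);print("yaw",np.degrees(np.arctan2(f[1],f[0])),np.linalg.norm(f)/2)
r=onplane(K,E,np.array((405,108))/1.4,.078);print("treel",r)
E
```

```text
[0.3933 0.3518 0.03  ]
[0.3979 0.4726 0.03  ]
[0.6193 0.4596 0.03  ]
[0.6104 0.3366 0.03  ]
c [0.5052 0.4051 0.03  ]
yaw -3.6761359760544376 0.21975189484882163
treel [0.44502757 0.40425023 0.078     ]
```

```bash
python3 - <<'E'
from h import *
st();print(move((.560,.4005,.19),86.6),move((.560,.4005,.065),86.6))
E
```

```text
t 14.375 pos [0.5802 0.3887 0.3296] H 87.83 tilt 0.11 F [-0.2  0.5 -3.6] op 0.0597 q [ 0.52  0.39  1.01 -0.    1.74 -1.02]
[0.0205, 0.0112, 0.1396, -0.0016, -0.001, 0.0215] [0.0204, 0.0114, 0.2646, -0.0016, -0.001, 0.0215]
```

{"method": "jog_arm", "body": {
  "steps": [
    [0.7,0.02,0.011,0.02,0,0,0.02],
    [0.7,0.0205,0.011,0.055,0,0,0.02],
    [0.7,0.0205,0.011,0.095,0,0,0.02],
    [0.7,0.0205,0.011,0.13,0,0,0.02],
    [0.7,0.0205,0.011,0.14,0,0,0.02]
  ]
}}

```text
t: 15.0
tool_pos: [0.5588, 0.3985, 0.1866]
orientation: [-0.094, -3.135, 0.007]
force: [-0.6, 0.7, -2.6]
opening: 0.06
```

```bash
python3 - <<'E'
from h import *
st();print(move((.560,.4005,.065),86.6))
im,K,E=cam("wrist");save(im,"n_wrist",None,1.4);np.savez("w5.npz",K=K,E=E)
im,K,E=cam("side");save(im,"n_side",(270,470,230,380),4)
E
```

```text
t 15.0 pos [0.5588 0.3985 0.1866] H 86.57 tilt 0.38 F [-0.6  0.7 -2.6] op 0.06 q [ 0.55  0.39  1.27 -0.    1.49 -0.97]
[-0.0016, 0.0026, 0.1216, -0.0045, -0.0048, -0.0006]
```

View pics/n_wrist.png

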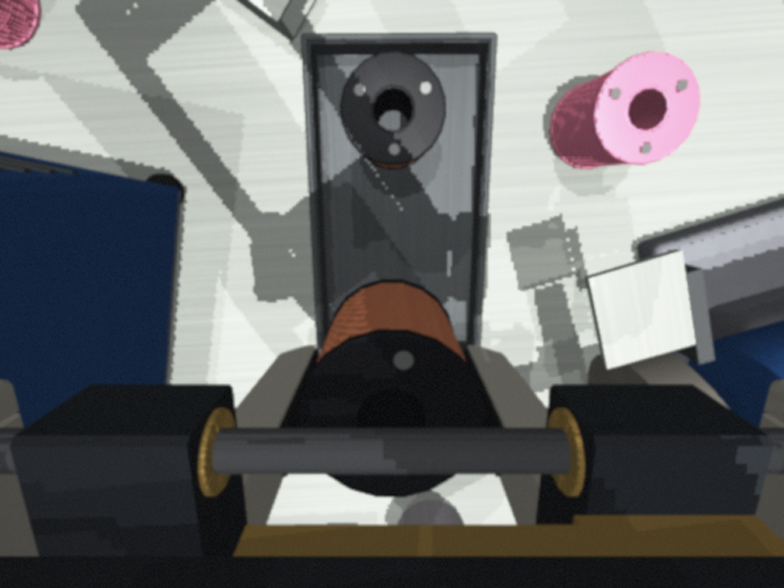

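View pics/n_side.png

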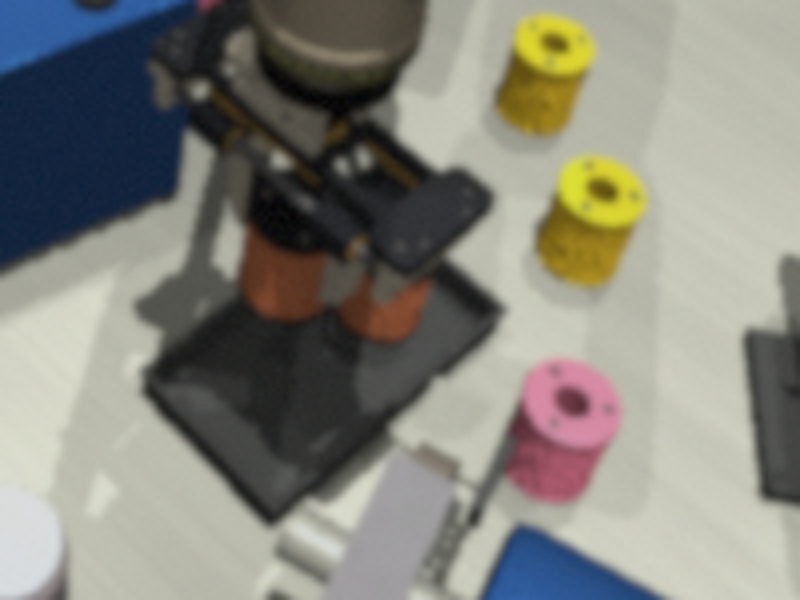

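{"method": "jog_arm", "body": {
  "steps": [
    [0.7,-0.001,0.0025,0.03,-0.004,-0.004,0],
    [0.7,-0.0015,0.0025,0.06,-0.004,-0.004,0],
    [0.7,-0.0015,0.0025,0.09,-0.004,-0.004,0],
    [0.7,-0.0015,0.0025,0.112,-0.004,-0.004,0],
    [0.7,-0.0015,0.0025,0.12,-0.004,-0.004,0]
  ]
}}

```text
t: 15.72
tool_pos: [0.5611, 0.4014, 0.0686]
orientation: [0.093, 3.139, 0.002]
force: [-0.2, -0.0, -4.0]
opening: 0.0598
```

```bash
python3 - <<'E'
from h import *
st();print(move((.560,.4005,.048),86.6))
im,K,E=cam("wrist");save(im,"o_wrist",None,1.4);np.savez("w5.npz",K=K,E=E)
im,K,E=cam("side");save(im,"o_side",(270,470,230,380),4)
E
```

```text
t 15.725 pos [0.5611 0.4014 0.0686] H 86.59 tilt 0.1 F [-0.2 -0.  -4. ] op 0.0598 q [ 0.55  0.49  1.36  0.    1.29 -0.96]
[0.0011, -0.001, 0.0206, 0.0011, 0.0013, -0.0001]
```

View pics/o_wrist.png

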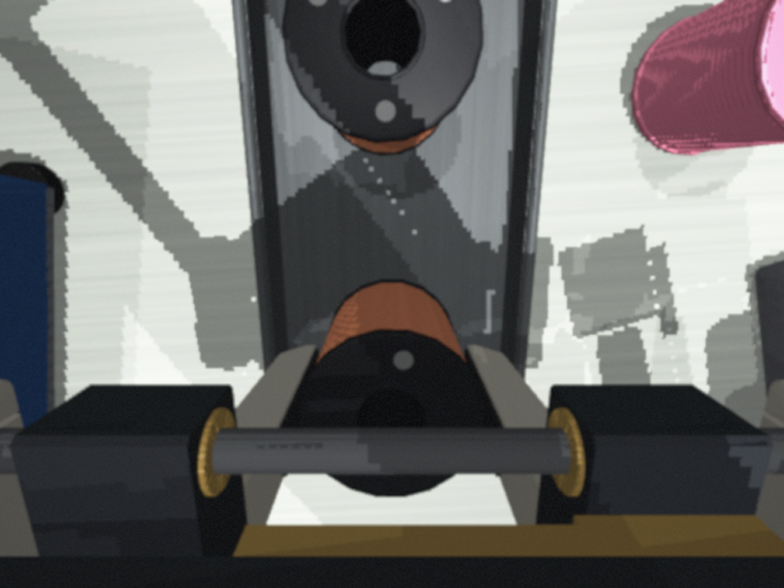

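View pics/o_side.png

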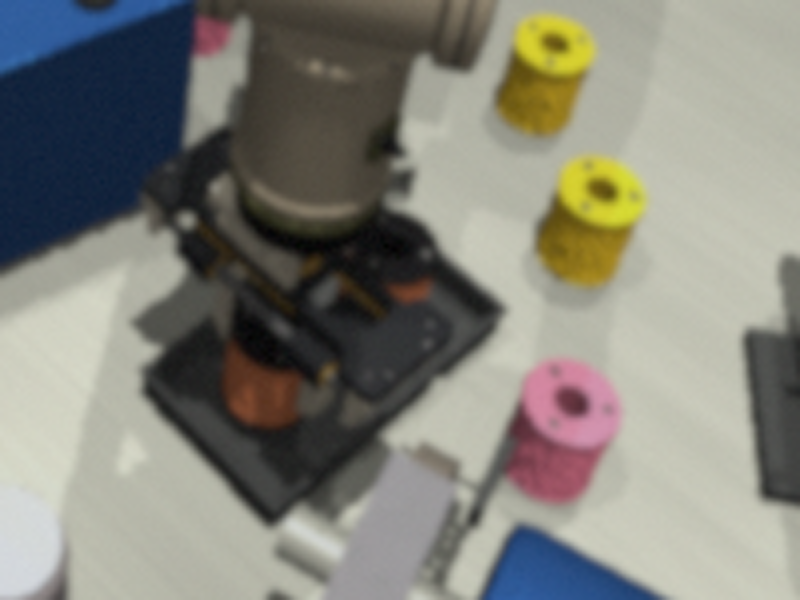

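{"method": "jog_arm", "body": {
  "steps": [
    [0.7,0.001,-0.001,0.007,0.001,0.001,0],
    [0.7,0.001,-0.001,0.013,0.001,0.001,0],
    [0.7,0.001,-0.001,0.016,0.001,0.001,0],
    [0.7,0.001,-0.001,0.018,0.001,0.001,0],
    [0.7,0.001,-0.001,0.018,0.001,0.001,0]
  ]
}}

```text
t: 16.45
tool_pos: [0.5601, 0.4006, 0.0508]
orientation: [0.093, 3.14, 0.0]
force: [0.1, 0.3, -3.6]
opening: 0.0599
```

{"method": "jog_arm", "body": {
  "steps": [
    [0.7,0,0,0.001,0,0,0],
    [0.7,0,0,0.002,0,0,0],
    [0.7,0,0,0.002,0,0,0]
  ]
}}

```text
t: 16.82
tool_pos: [0.56, 0.4005, 0.0487]
orientation: [0.093, 3.14, -0.0]
force: [0.1, -0.9, -4.1]
opening: 0.0598
```

{"method": "jog_arm", "body": {
  "steps": [
    [0.7,0,0,0.001,0,0,0],
    [0.7,0,0,0.002,0,0,0],
    [0.7,0,0,0.002,0,0,0]
  ]
}}

```text
t: 17.2
tool_pos: [0.5603, 0.4006, 0.0477]
orientation: [0.093, 3.14, 0.0]
force: [-4.0, -3.3, 5.2]
opening: 0.0599
```

{"method": "jog_arm", "body": {
  "steps": [
    [0.5,0,0,0,0,0,0],
    [0.25,0,0,0,0,0,0],
    [0.22,0,0,0,0,0,0],
    [0.22,0,0,0,0,0,0],
    [0.22,0,0,0,0,0,0]
  ],
  "force": 10
}}

```text
t: 17.82
tool_pos: [0.5604, 0.4007, 0.0478]
orientation: [0.093, 3.139, 0.0]
force: [-0.1, -0.2, -0.1]
opening: 0.0727
```

```bash
python3 - <<'E'
from h import *
st();im,K,E=cam("wrist");save(im,"p_wrist",None,1.4)
E
```

```text
t 17.825 pos [0.5604 0.4007 0.0478] H 86.6 tilt 0.05 F [-0.1 -0.2 -0.1] op 0.0727 q [ 0.55  0.51  1.38 -0.    1.26 -0.96]
```

View pics/p_wrist.png

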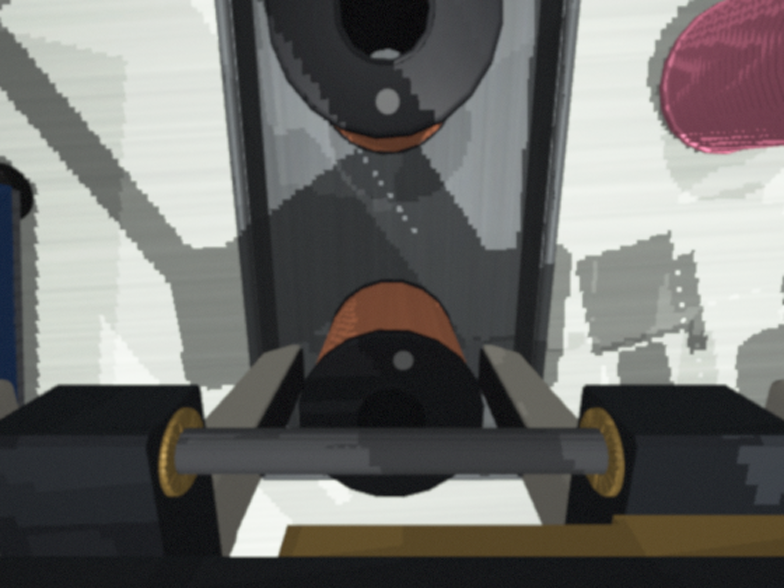

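Both fingers are clear of the reel (gaps at about px 300 and 483), and it is standing inside the tray walls. I'll rise straight up.

{"method": "jog_arm", "body": {
  "steps": [
    [0.22,0,0,-0.02,0,0,0],
    [0.22,0,0,-0.05,0,0,0],
    [0.22,0,0,-0.09,0,0,0],
    [0.22,0,0,-0.14,0,0,0],
    [0.22,0,0,-0.2,0,0,0]
  ]
}}

```text
t: 18.5
tool_pos: [0.5596, 0.4003, 0.25]
orientation: [0.093, 3.14, -0.0]
force: [-0.0, 0.3, -0.2]
opening: 0.0725
```

{"method": "jog_arm", "body": {
  "steps": [
    [0.22,0.03,0,-0.06,0,0,0],
    [0.22,0.06,0,-0.1,0,0,0],
    [0.22,0.06,0,-0.1,0,0,0],
    [0.22,0.06,0,-0.1,0,0,0]
  ]
}}

```text
t: 19.0
tool_pos: [0.4997, 0.4038, 0.351]
orientation: [0.093, 3.139, 0.001]
force: [0.6, 0.3, -0.4]
opening: 0.0722
```

```bash
python3 - <<'E'
from h import *
st();im,K,E=cam("wrist");save(im,"q_wrist",None,1.2)
im,K,E=cam("side");save(im,"q_side",None,1.4)
im,K,E=cam("top");save(im,"q_top",None,1.4)
E
```

```text
t 19.0 pos [0.4997 0.4038 0.351 ] H 86.62 tilt 0.11 F [ 0.6  0.3 -0.4] op 0.0722 q [ 0.6   0.23  1.16 -0.    1.75 -0.91]
```

View pics/q_side.png

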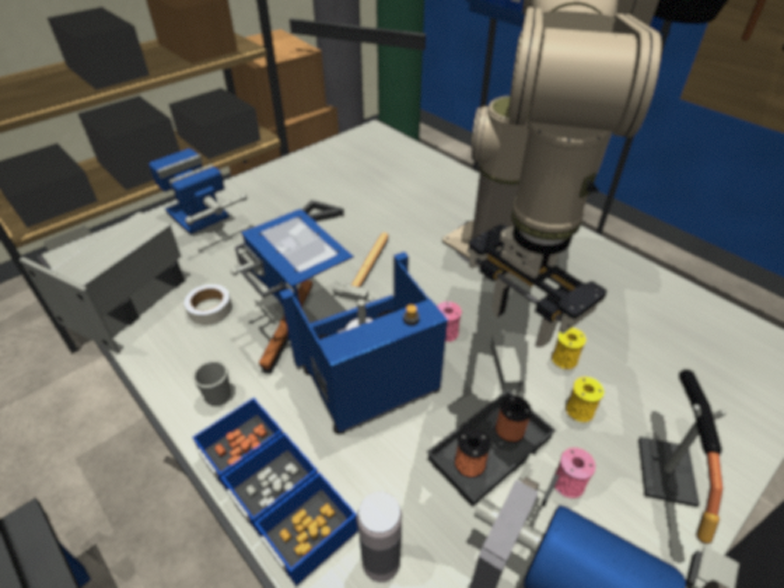

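View pics/q_top.png

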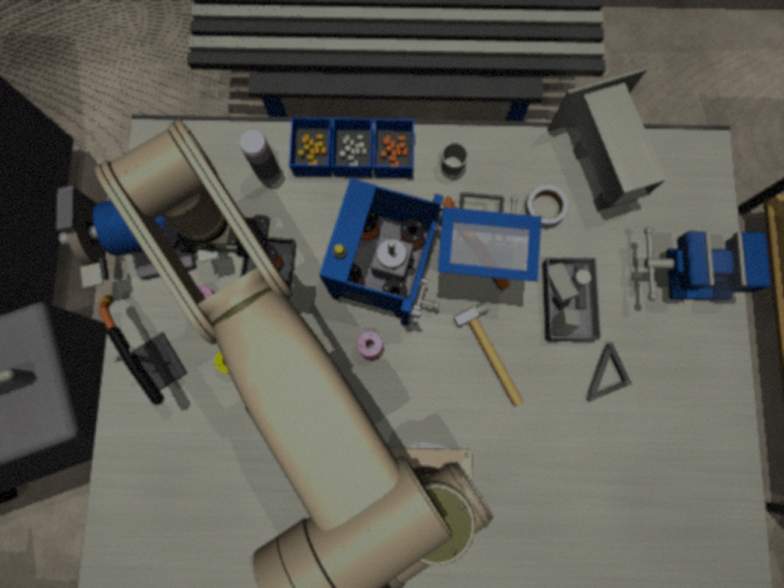

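Both reels stand upright in the tray: the new one at (472,455) in the side view, the original at (513,417). In the top view the door's top half is wide open (about 100°), the bottom half is shut, and the gripper touches nothing. I'm handing the job in.

```bash
python3 - <<'E'
from h import *
print(robot.close_job());st()
E
```

```text
the job is handed in; nothing more can be done
None
the job is handed in; nothing more can be done
```

The reel is out of the cabinet and standing in the tray, and I handed the job in at about 19 s of the 64 s allowed. `close_job()` gives no verdict, so the result rests on my own last checks.

- **Bolt and door:** I gripped the top bolt's knob and drew it about 24 mm. Still holding the knob, I swung the top half open to about 100° (1.74 rad), worked out from the gripper's path around the hinge.
- **Reel:** I gripped it at its 60 mm diameter and lifted it straight up off the spindle. I lowered it into the free half of the tray until I felt light contact (about 9 N), opened the fingers and backed off.
- **Last camera check:**
  - Both reels stand upright inside the tray walls.
  - The tray's own reel shows no visible shift.
  - The top half is still wide open.
  - The bottom half looks shut with its bolt undisturbed.
  - The gripper is clear of everything.
- **Disagreements:** The side camera placed things up to about 10 mm away from the top and wrist views. I went by the wrist camera for every grasp and for the placing; no other check failed.

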